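# Bring the lock round to the catch

## Robot

A 7-joint arm with a two-finger parallel gripper is mounted at the origin on the work surface. World frame = base frame: x ahead of the robot, y to its left, z up, the work surface at z = 0. Lengths are in m, angles in rad, forces in N, time in s.
With the tool pointing down it reaches from about 0.425 to 0.875 m from the base axis. Payload 4.7 kg.
Tool frame: the origin (TCP) lies midway between the tips of the shut fingers; the grasp point (between the pads) lies 19 mm behind it; x points along the fingers, z is the direction in which the jaws open and shut, and the axes are right-handed (so a half turn about x gives the same grasp; the last joint's range is limited). The gripper opens to 87 mm and grips with 3 to 60 N. Pads are 19 mm wide; open, the fingers measure 117 mm over their backs; the gripper's body (75 mm by 190 mm) begins 51 mm behind the grasp point.
Start: joints at [-1.14, 0.321, -0.07, 1.45, 0.023, 1.371, -0.057], TCP at [0.263, 0.594, 0.223] pointing down, gripper open.
Joint ranges: [-2.86, 2.86], [-0.3, 2.09], [-1.38, 1.24], [0.06, 2.45], [-1.56, 4.7], [0.09, 2.05], [-2.69, 2.69]. Speed limits (rad/s): [2.57, 2.57, 3.14, 3.14, 3.14, 3.14, 3.14].

## Interface

Orientations are given as a rotation vector (axis times angle).
In Python, from bench import ctrl, vision, close_job gives the robot as it stands. The module is installed in compiled form; this text tells all that it offers.
- The arm moves only by the tool servo_tool, never from a script. Its argument "commands" is a list that holds one entry, the list of rows, each a list of 7 numbers: the turn, a rotation vector about the tool's x, y, z in degrees, then the shift along the tool's x, y, z in mm, then the finger opening in mm, from 0 to 87. In form: [[[wx, wy, wz, x, y, z, grip], ...]]. A call has 1 to 5 rows; each row is the pose to reach, as a shift and turn from the pose commanded when the call began, along the tool's axes at that moment; what a row does not reach only later rows make up. A row lasts 1/8 s, in which the tool goes at most 62.5 mm and 10.7 degrees, less where a joint would pass 70% of its speed; a pose out of reach is approached as far as the arm can. A call with a gripper value outside its range is refused whole. The fingers move at their own pace and stop on an object; "newtons" is the grip in N (left out, the last holds). Time passes only in rows, so rows that repeat a pose let the fingers close. It gives the time, the measured TCP pose, the force and the opening at its end, in the units of the state.
- ctrl.get_state(): the state, without advancing time (a new reading comes with each control period).
- vision.get_image(name): name is "scene" or "top" or "wrist"; returns the picture (420x560x3 uint8, red, green, blue); there is no depth.
- vision.camera_info(name): a dict with "fov_y" (degrees; the focal length in pixels is half the picture's height over the tangent of half this angle, whatever the lens; pixels are square), "cx", "cy" (the principal point, pixels), "dist" ([k1, k2, p1, p2, k3] as OpenCV has them; the pictures are not rectified), "pose" (4x4, takes a point from camera to world coordinates). Camera axes: x right, y down, z forward; pixel columns grow to the right and rows downward; lengths in m; the calibration is good to about 2 mm. A picture is of the moment at which its call begins: read the wrist's pose just before it. camera_info takes no time and is no camera call; for the wrist camera it gives the pose at the moment of the call.
- close_job(): hands the job in, once; it reports no verdict.
The state is a dict: "time": time; "joint_positions": joint angles; "qd": joint speeds; "joint_torque": joint torques, N m; "position": TCP position; "tool_rot": TCP orientation; "ft_force": force on the tool from outside, world axes, zero at the start; "torque": the same for the moment, N m; "grip_width": opening from 0.0 (shut) to 1.0 (fully open).
Only numpy, scipy, OpenCV 4.12 (cv2) and the standard library are available. Lean on these libraries where they do the work, as an engineer would, in place of code of your own. Each camera call takes 0.05 s, during which the arm holds its last target. There are 200 camera calls.

## Task

With a fingertip, push the arm of the steel lever handle to turn the spruce turntable until the brass cylinder lock stands right at the pointer of the steel catch on the shelf, and leave it standing there. Then push the catch's short arm in over the turntable's rim until it stops, so that it points at the lock. Grasp and lift nothing, do not push on the wooden disc itself, do not touch what stands on it (lock, torch, fuse tin), and leave the other things on the shelf where they are.

Things in the scene. Friction and masses are not known exactly. Their poses are not given: they have to be found in the camera images.
- axis (a point): centre of the turntable, at the height of the disc's top (14 mm above the shelf); the round spruce disc is 300 mm across. The turntable does not move from its place; it only turns about the vertical through this point.
- turntable (a joint): angle of the turntable, rad, 0 at the start, growing anticlockwise seen from above; it may turn either way as far as needed (stops at +-4 rad), turns stiffly (some 2 to 4 N at 100 mm from the axis, more when pushed fast; push slowly so that nothing slides or tips) and stays where it is left.
- lever_end (a point): The steel lever door handle is fixed at the middle of the disc and turns with it: a post on the axis (24 mm thick) and one level round arm, 20 mm thick, reaching straight out to 135 mm from the axis. Nothing stands on the disc within about 60 degrees of the arm. This is the point on the centre line of the lever's arm, 125 mm from the axis and 90 mm above the shelf (76 mm above the disc).
- lock: brass cylinder lock standing loose on the disc, key slot up: 42 mm tall, 32 mm across, with a flange 40 mm across at the top; origin at the centre of its underside. It stands about 90 mm from the axis and rides round with the disc.
- index: the fixed steel catch plate on the shelf beside the rim, with its wedge-shaped pointer directed at the axis. The body's origin lies on the turntable's axis at shelf height and its +x runs from the axis through the pointer (which begins 150 mm out) and the catch's post (26 mm across, 190 mm out). The lock is to come to lie on this +x line. The parts are no higher than 65 mm.
- latch (a joint): angle of the catch's arm about its upright pivot, rad: 0 = arm along the rim, pointing along the index's +y; 1.571 = stop, arm pointing inwards to the axis over the rim. It grows anticlockwise seen from above, takes about 1 N at the tip, and stays where it is left. It starts between 0 and 0.3.
- pivot (a point): pivot axis of the catch's arm, 190 mm from the turntable axis, at the arm's mid-height, 55 mm above the shelf.
- latch_tip (a point): outer end of the catch's arm, 62 mm from the pivot, at mid-height (55 mm above the shelf); the arm is a steel bar 12 mm wide and 14 mm high, with a round eye 24 mm across at the pivot.
- torch: black rubber-gripped torch standing loose on its 51 mm wide lens end on the disc, 80 mm tall; origin at the centre of its underside, about 90 mm from the axis.
- tin: red enamel fuse tin standing loose on the disc, 48 x 64 x 31 mm; origin at the centre of its underside, about 90 mm from the axis.
- padlock: bystander: brass padlock standing on the shelf, 28 x 50 x 74 mm; origin under its centre.
- oil: bystander: small oil bottle, 44 mm across, 110 mm tall; origin under its centre.
- logbook: bystander: key log book lying flat, 150 x 210 x 18 mm; origin under its centre.
- screwdriver: bystander: screwdriver lying on the shelf along its x.
- fob: bystander: key on a wooden fob, 30 x 75 x 12 mm, the key along its +y; origin under the fob's centre.
- mug: bystander: white mug, 76 mm across, 85 mm tall; origin under its centre.
There are look-alikes about, which are no part of the job. What is shaped like the index but orange or turquoise is not meant. Of the things shaped like the tin, the red one is meant.

How it is judged:
By the outcome, as a careful person would: the job done as asked, in the order asked, and still so for the second after the job is handed in, with the robot touching nothing.
It also fails if it takes over 67 s, if anything falls off the work surface, if the arm or the gripper's body presses on something with over 40 N, if the wrist force passes 120 N, or if a joint passes its speed limit or range.

## Working session

There is one attempt and no reset: what is moved stays moved. The work goes in short steps, Python scripts to look and compute and a tool call to move; the robot and the scene stay as the last step left them, time stands still between calls to the robot, and variables do not carry over. Pictures are saved under pics/ and viewed, about 8 in all and at most 12, crops included, and the job is handed in when it is done.

Besides the shell and the picture viewer there is one more tool, called after "Emit:" as name([rows], argument=value, ...), one row to a line, values as JSON. servo_tool: Moves the arm, as the interface text tells. Its arguments: {"type":"object","properties":{"commands":{"type":"array"},"newtons":{"type":"number"}},"required":["commands"]}

```bash
mkdir -p pics
cat > h.py <<'E'
import numpy as np, cv2
from bench import ctrl, vision
from scipy.spatial.transform import Rotation as R
def K(i):
    f=210/np.tan(np.radians(i['fov_y'])/2); return np.array([[f,0,i['cx']],[0,f,i['cy']],[0,0,1.]])
def ray(i,uv):
    p=cv2.undistortPoints(np.array([[uv]],float),K(i),np.array(i['dist'],float))[0,0]
    T=np.array(i['pose']); return T[:3,3],T[:3,:3]@np.array([p[0],p[1],1.])
def at(i,uv,z):
    o,d=ray(i,uv); return (o+d*(z-o[2])/d[2]).round(4)
def tri(i1,u1,i2,u2):
    o,d=ray(i1,u1);p,e=ray(i2,u2)
    s=np.linalg.lstsq(np.c_[d,-e],p-o,rcond=None)[0]; a=o+s[0]*d;b=p+s[1]*e
    return ((a+b)/2).round(4),np.linalg.norm(a-b).round(4)
def proj(i,P):
    T=np.linalg.inv(np.array(i['pose'])); return cv2.projectPoints(np.array(P,float).reshape(-1,1,3),cv2.Rodrigues(T[:3,:3])[0],T[:3,3],K(i),np.array(i['dist'],float))[0][:,0].round(1)
E
python3 - <<'E'
from h import *
for n in['scene','top']:
    cv2.imwrite(f'pics/{n}0.png',cv2.resize(vision.get_image(n)[:,:,::-1],(800,600),interpolation=cv2.INTER_CUBIC))
    i=vision.camera_info(n);print(n,i['fov_y'],i['cx'],i['cy'],i['dist'],np.array(i['pose']).round(3).tolist())
s=ctrl.get_state();print(s['time'],s['position'],R.from_rotvec(s['tool_rot']).as_matrix().round(3),s['ft_force'])
E
```

```text
scene 55.799276232251984 276.3615651849695 210.89242084545313 [0.00656591 0.         0.         0.         0.        ] [[0.815, 0.476, -0.33, 0.898], [0.579, -0.669, 0.467, -0.458], [0.001, -0.572, -0.821, 0.928], [0.0, 0.0, 0.0, 1.0]]
top 55.65696691497753 282.02067948314334 211.90469966660078 [0.03368042 0.         0.         0.         0.        ] [[0.016, -0.997, 0.073, 0.479], [-1.0, -0.015, 0.026, -0.022], [-0.025, -0.073, -0.997, 1.16], [0.0, 0.0, 0.0, 1.0]]
0.1 [0.26296728 0.59389073 0.22156551] [[-0.001 -0.914  0.405]
 [-0.002  0.405  0.914]
 [-1.    -0.    -0.002]] [ 0.86282037 -0.33259175  0.55957397]
```

View pics/scene0.png

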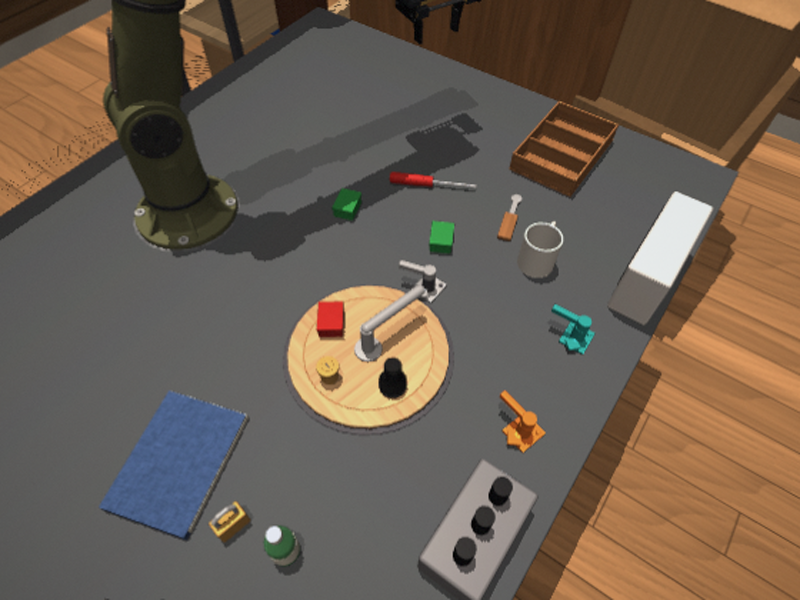

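View pics/top0.png

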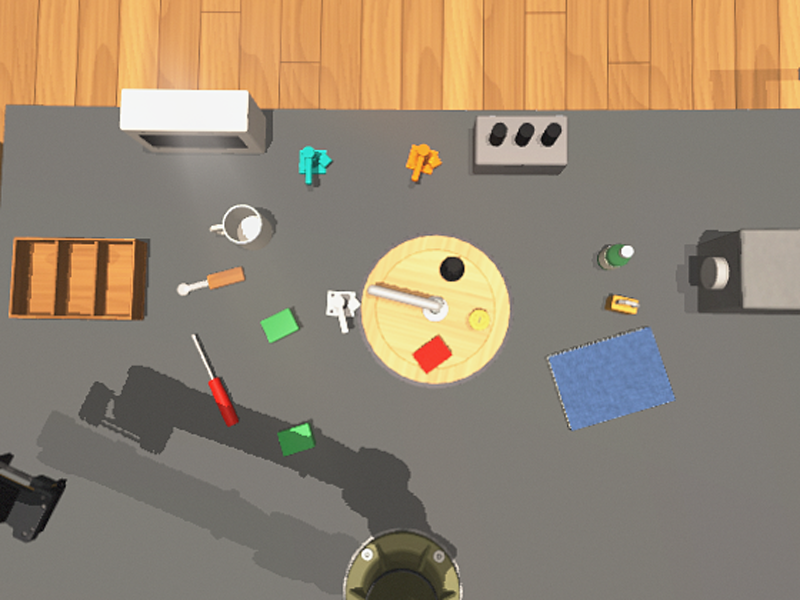

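The scene view shows the disc centred near (368,352), the lock at (328,370), the torch at (392,378), the red tin at (330,320) and the lever tip at (425,290). There are three catch shapes in the top view:
- Steel at (343,305), beside the rim. This one fits the description.
- Orange at (423,160), which is excluded by its colour.
- Turquoise at (313,162), also excluded by its colour.

The green boxes are tin look-alikes. Next I'll enlarge crops of both views.

Run:
```python
from h import *
T=vision.get_image('top');S=vision.get_image('scene')
# disc ellipse by colour
for n,I in(('top',T),('scene',S)):
    h=cv2.cvtColor(I,cv2.COLOR_RGB2HSV); m=cv2.inRange(h,(8,60,120),(30,200,255))
    w=np.zeros_like(m); 
    if n=='top': w[155:280,245:365]=1
    else: w[190:305,195:325]=1
    m=m*w; m=cv2.morphologyEx(m,cv2.MORPH_OPEN,np.ones((3,3)))
    c=max(cv2.findContours(m,cv2.RETR_EXTERNAL,cv2.CHAIN_APPROX_NONE)[0],key=cv2.contourArea)
    i=vision.camera_info(n); P=np.array([at(i,p[0],.014)[:2] for p in cv2.convexHull(c)])
    A=np.c_[2*P,np.ones(len(P))];x=np.linalg.lstsq(A,(P**2).sum(1),rcond=None)[0]
    print(n,'axis',x[:2].round(4),'r',np.sqrt(x[2]+x[0]**2+x[1]**2).round(4))
a=cv2.resize(T[155:280,220:365,::-1],None,fx=5.5,fy=5.5*0.86,interpolation=cv2.INTER_CUBIC)
a=cv2.resize(T[160:272,222:362,::-1],None,fx=5,fy=5,interpolation=cv2.INTER_CUBIC)
cv2.imwrite('pics/tc.png',a)
b=cv2.resize(S[178:298,195:325,::-1],None,fx=5,fy=5,interpolation=cv2.INTER_CUBIC)
cv2.imwrite('pics/sc.png',b)
```

```text
top axis [ 0.5529 -0.0564] r 0.1506
scene axis [ 0.5526 -0.0566] r 0.1501
```

View pics/tc.png

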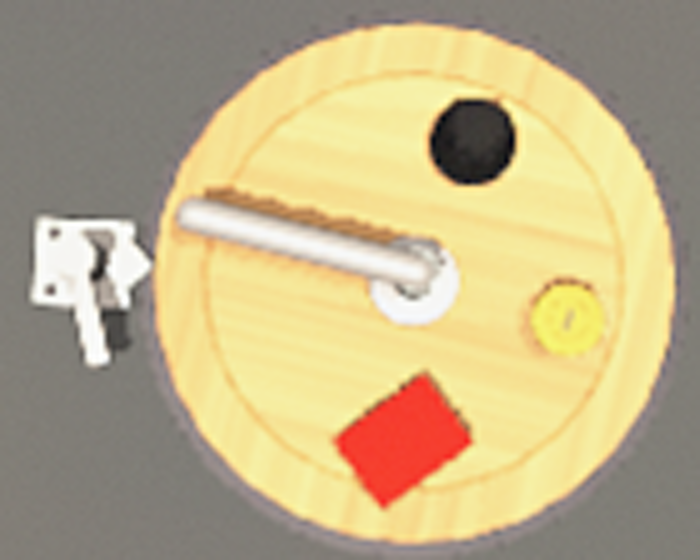

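View pics/sc.png

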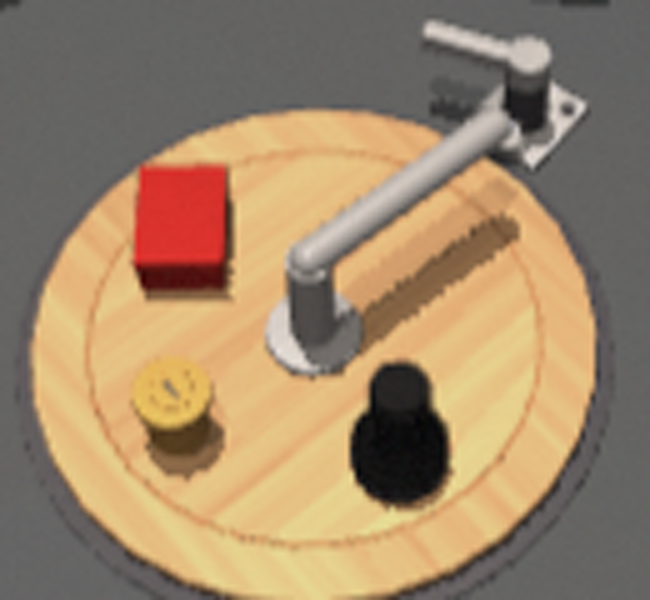

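The top crop shows the lock's top at (567,319), the steel catch's pointer tip at (152,265), the lever end at (180,215) and the latch tip at (97,362). The scene crop shows the lock's top at (172,392), the lever end near (503,122), the eye's top at (531,52) and the latch tip at (427,30). Next I'll triangulate these points.

Run:
```python
from h import *
t=vision.camera_info('top');s=vision.camera_info('scene')
c=lambda x,y,u0,v0:(u0+(x+.5)/5-.5,v0+(y+.5)/5-.5)
tc=lambda x,y:c(x,y,222,160); sc=lambda x,y:c(x,y,195,178)
ax=np.array([.5528,-.0565])
def show(n,p):
    d=p[:2]-ax;print(n,p,'r',np.hypot(*d).round(4),'ang',np.degrees(np.arctan2(d[1],d[0])).round(2))
for n,a,b in[('lock',(567,319),(172,392)),('lever',(183,215),(505,122)),('tip',(97,360),(429,30)),('eye',(88,262),(531,50))]:
    p,g=tri(t,tc(*a),s,sc(*b));show(n+' gap %.4f'%g,p)
show('lock t',at(t,tc(567,319),.056));show('lock s',at(s,sc(172,392),.056))
for z in(0,.004,.008): show('pointer%g'%z,at(t,tc(152,265),z))
for q in[(37,217),(133,220),(130,305),(32,303)]: show('plate',at(t,tc(*q),.004))
show('tip t',at(t,tc(97,362),.055));show('lev t',at(t,tc(183,215),.09));show('tip s',at(s,sc(429,30),.055));show('lev s',at(s,sc(505,122),.09))
show('eye s',at(s,sc(531,50),.065));show('tin',at(t,tc(403,440),.045));show('torch',at(t,tc(472,140),.094))
```

```text
lock gap 0.0002 [ 0.53   -0.1408  0.0552] r 0.0873 ang -105.13
lever gap 0.0031 [0.5832 0.0719 0.087 ] r 0.1319 ang 76.68
tip gap 0.0000 [0.5032 0.1194 0.0584] r 0.1828 ang 105.75
eye gap 0.0096 [0.5603 0.1268 0.0735] r 0.1835 ang 87.66
lock t [ 0.5301 -0.1406  0.056 ] r 0.0871 ang -105.11
lock s [ 0.5303 -0.1412  0.056 ] r 0.0876 ang -104.88
pointer0 [0.5606 0.096  0.    ] r 0.1527 ang 87.07
pointer0.004 [0.5603 0.0955 0.004 ] r 0.1522 ang 87.18
pointer0.008 [0.56   0.0951 0.008 ] r 0.1518 ang 87.28
plate [0.5875 0.1636 0.004 ] r 0.2228 ang 81.04
plate [0.5865 0.1073 0.004 ] r 0.1672 ang 78.37
plate [0.5367 0.1079 0.004 ] r 0.1652 ang 95.59
plate [0.5371 0.1652 0.004 ] r 0.2223 ang 94.05
tip t [0.5022 0.1198 0.055 ] r 0.1834 ang 106.01
lev t [0.5817 0.0706 0.09  ] r 0.1303 ang 77.19
tip s [0.5017 0.1217 0.055 ] r 0.1854 ang 106.0
lev s [0.5854 0.0711 0.09  ] r 0.1317 ang 75.67
eye s [0.5603 0.1362 0.065 ] r 0.1928 ang 87.77
tin [ 0.4616 -0.0511  0.045 ] r 0.0914 ang 176.61
torch [ 0.6241 -0.0849  0.094 ] r 0.0767 ang -21.72
```

The measurements agree with the given sizes: lever height 87 mm, lock top 55 mm and latch tip 58 mm. The index lies at about 87.3°, the lock at −105.0° and the lever at 76.5°. The turn is therefore about −167.6° (clockwise), pushing from the lever's anticlockwise side and passing over the far side.

Emit:
servo_tool([
  [[-5, 0, 0, 0, -32, -26, 0], [-10, 0, 0, 0, -64, -51, 0], [-15, 0, 0, 0, -96, -77, 0], [-20, 0, 0, 0, -128, -102, 0], [-23.9, 0, 0, 0, -159, -128, 0]],
], newtons=10)

```text
time: 0.82
position: [0.3573, 0.4116, 0.2225]
tool_rot: [-1.211, 1.208, 1.211]
ft_force: [1.3, -1.0, -0.2]
grip_width: 0.518
```

Emit:
servo_tool([
  [[0, 0, 0, 0, -19, -36, 0], [0, 0, 0, 0, -38, -73, 0], [0, 0, 0, 0, -56, -109, 0], [0, 0, 0, 0, -75, -145, 0], [0, 0, 0, 0, -94, -181, 0]],
])

```text
time: 1.45
position: [0.4512, 0.2307, 0.2226]
tool_rot: [-1.209, 1.209, 1.209]
ft_force: [0.1, 0.8, -0.3]
grip_width: 0.017
```

Emit:
servo_tool([
  [[0, 0, 0, 0, -19, -36, 0], [0, 0, 0, 0, -38, -73, 0], [0, 0, 0, 0, -56, -109, 0], [0, 0, 0, 0, -75, -145, 0], [0, 0, 0, 0, -94, -181, 0]],
])

```text
time: 2.08
position: [0.5453, 0.0499, 0.2226]
tool_rot: [-1.209, 1.209, 1.21]
ft_force: [0.3, -0.1, -0.8]
grip_width: 0.006
```

Emit:
servo_tool([
  [[0, 0, 0, 0, 0, 0, 0], [0, 0, 0, 30, 0, 0, 0]],
])

```text
time: 2.33
position: [0.5465, 0.0516, 0.1943]
tool_rot: [-1.21, 1.205, 1.207]
ft_force: [-0.0, 1.1, -0.3]
grip_width: 0.002
```

Emit:
servo_tool([
  [[0, 0, 0, 30, 0, 0, 0], [0, 0, 0, 60, 0, 0, 0], [0, 0, 0, 90, 0, 0, 0], [0, 0, 0, 112, 0, 0, 0], [0, 0, 0, 118, 0, 0, 0]],
])

```text
time: 2.95
position: [0.5433, 0.0521, 0.073]
tool_rot: [-1.209, 1.211, 1.213]
ft_force: [-0.2, 0.7, 0.3]
grip_width: 0.006
```

```bash
cat > path.py <<'E'
import numpy as np
ax=np.array([552.8,-56.5])
def F(th,r=108):
    t=np.radians(th);s,c=np.sin(t),np.cos(t)
    return ax+r*np.array([c,s])+(10+9.5*abs(s)+15*abs(c))*np.array([-s,c])
E
python3 - <<'E'
from path import *
from bench import ctrl
s=ctrl.get_state();print(s['position'],s['ft_force'])
p=np.array(s['position'][:2])*1000
th=80
while th>-86:
    ths=[th-3.4*k for k in range(1,6)]
    print(round(ths[-1],1),[[int(round(-(F(a)-p)[0])),int(round((F(a)-p)[1]))] for a in ths]); p=np.array([round(v) for v in F(ths[-1])]);th=ths[-1]
E
```

```text
[0.54332494 0.05205497 0.07302501] [-0.21870705  0.65446181  0.32615936]
63.0 [[-12, 2], [-18, 2], [-24, 1], [-30, 0], [-36, -1]]
46.0 [[-6, -1], [-12, -3], [-18, -5], [-24, -8], [-29, -11]]
29.0 [[-6, -3], [-11, -7], [-16, -11], [-21, -15], [-26, -20]]
12.0 [[-4, -5], [-8, -10], [-12, -16], [-16, -22], [-19, -28]]
-5.0 [[-3, -6], [-5, -13], [-7, -20], [-8, -26], [-10, -32]]
-22.0 [[0, -6], [-1, -13], [-1, -19], [-1, -25], [0, -31]]
-39.0 [[1, -7], [2, -13], [4, -20], [6, -26], [9, -32]]
-56.0 [[3, -6], [6, -12], [10, -18], [14, -23], [19, -28]]
-73.0 [[5, -5], [10, -10], [16, -14], [22, -18], [28, -22]]
-90.0 [[7, -3], [13, -6], [20, -8], [27, -10], [35, -12]]
```

Emit:
servo_tool([
  [[0, 0, 0, 0, -6, 1, 0], [0, 0, 0, 0, -12, 2, 0], [0, 0, 0, 0, -16, 2, 0], [0, 0, 0, 0, -20, 2, 0], [0, 0, 0, 0, -24, 1, 0]],
])

```text
time: 3.58
position: [0.569, 0.0521, 0.0747]
tool_rot: [-1.209, 1.209, 1.21]
ft_force: [-3.1, -0.7, 1.3]
grip_width: 0.004
```

Emit:
servo_tool([
  [[0, 0, 0, 0, -6, -1, 0], [0, 0, 0, 0, -12, -2, 0], [0, 0, 0, 0, -18, -3, 0], [0, 0, 0, 0, -24, -5, 0], [0, 0, 0, 0, -30, -7, 0]],
])

```text
time: 4.2
position: [0.5992, 0.045, 0.0744]
tool_rot: [-1.209, 1.209, 1.21]
ft_force: [-3.0, -0.8, 0.2]
grip_width: 0.004
```

Emit:
servo_tool([
  [[0, 0, 0, 0, -5, -3, 0], [0, 0, 0, 0, -9, -5, 0], [0, 0, 0, 0, -15, -8, 0], [0, 0, 0, 0, -20, -12, 0], [0, 0, 0, 0, -25, -16, 0]],
])

```text
time: 4.82
position: [0.6243, 0.0289, 0.0746]
tool_rot: [-1.209, 1.209, 1.209]
ft_force: [-2.5, 0.9, 0.3]
grip_width: 0.003
```

Emit:
servo_tool([
  [[0, 0, 0, 0, -5, -4, 0], [0, 0, 0, 0, -10, -9, 0], [0, 0, 0, 0, -14, -14, 0], [0, 0, 0, 0, -18, -19, 0], [0, 0, 0, 0, -22, -25, 0]],
])

```text
time: 5.45
position: [0.6462, 0.0041, 0.0746]
tool_rot: [-1.209, 1.209, 1.21]
ft_force: [-2.2, 2.2, -0.1]
grip_width: 0.003
```

Emit:
servo_tool([
  [[0, 0, 0, 0, -4, -6, 0], [0, 0, 0, 0, -7, -12, 0], [0, 0, 0, 0, -10, -18, 0], [0, 0, 0, 0, -12, -25, 0], [0, 0, 0, 0, -14, -32, 0]],
])

```text
time: 6.08
position: [0.6601, -0.0282, 0.0746]
tool_rot: [-1.21, 1.209, 1.209]
ft_force: [-2.6, 1.4, 0.6]
grip_width: 0.008
```

Emit:
servo_tool([
  [[0, 0, 0, 0, -1, -6, 0], [0, 0, 0, 0, -3, -12, 0], [0, 0, 0, 0, -3, -18, 0], [0, 0, 0, 0, -4, -25, 0], [0, 0, 0, 0, -4, -31, 0]],
])

```text
time: 6.7
position: [0.6639, -0.0594, 0.0746]
tool_rot: [-1.209, 1.209, 1.209]
ft_force: [-0.8, 3.5, 0.3]
grip_width: 0.007
```

Emit:
servo_tool([
  [[0, 0, 0, 0, 0, -6, 0], [0, 0, 0, 0, 1, -12, 0], [0, 0, 0, 0, 2, -19, 0], [0, 0, 0, 0, 3, -25, 0], [0, 0, 0, 0, 5, -32, 0]],
])

```text
time: 7.32
position: [0.659, -0.0911, 0.0747]
tool_rot: [-1.21, 1.208, 1.209]
ft_force: [-0.8, 5.0, -1.2]
grip_width: 0.005
```

Emit:
servo_tool([
  [[0, 0, 0, 0, 2, -6, 0], [0, 0, 0, 0, 5, -12, 0], [0, 0, 0, 0, 8, -18, 0], [0, 0, 0, 0, 11, -24, 0], [0, 0, 0, 0, 15, -30, 0]],
])

```text
time: 7.95
position: [0.6441, -0.1213, 0.0747]
tool_rot: [-1.21, 1.208, 1.209]
ft_force: [0.2, 4.1, -0.5]
grip_width: 0.006
```

Emit:
servo_tool([
  [[0, 0, 0, 0, 4, -5, 0], [0, 0, 0, 0, 9, -10, 0], [0, 0, 0, 0, 14, -15, 0], [0, 0, 0, 0, 19, -20, 0], [0, 0, 0, 0, 25, -24, 0]],
])

```text
time: 8.57
position: [0.6188, -0.1454, 0.0746]
tool_rot: [-1.21, 1.209, 1.209]
ft_force: [1.0, 3.8, -0.7]
grip_width: 0.008
```

Run:
```python
from h import *
S=vision.get_image('scene');T=vision.get_image('top')
a=cv2.resize(T[160:272,222:362,::-1],None,fx=3.5,fy=3.5,interpolation=cv2.INTER_CUBIC)
b=cv2.resize(S[178:298,195:325,::-1],None,fx=2.3,fy=2.3,interpolation=cv2.INTER_CUBIC)
c=np.zeros((392,800,3),np.uint8);c[:,:490]=a;c[:b.shape[0],495:495+b.shape[1]]=b
cv2.imwrite('pics/mid.png',c)
```

```text
(no output)
```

View pics/mid.png

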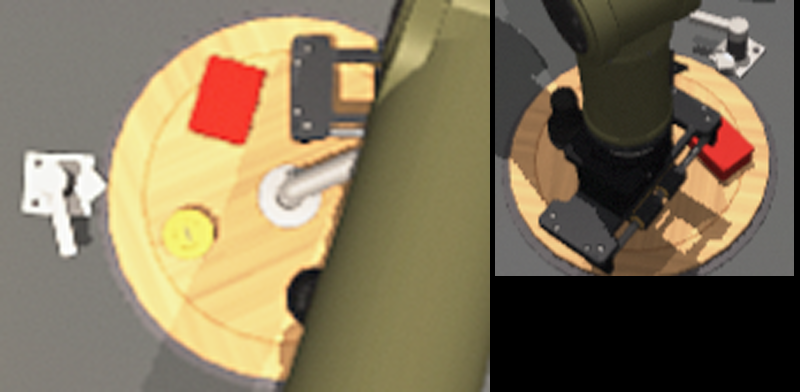

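The mid-turn picture shows the lock's top at crop (190,232), still standing, with the tin and torch upright and the catch untouched. Next I'll get the lock's angle numerically.

```bash
cat > lock.py <<'E'
from h import *
from path import F
ax=np.array([.5528,-.0565])
def lock(u,v,k,u0=222,v0=160):
    i=vision.camera_info('top');p=at(i,(u0+(u+.5)/k-.5,v0+(v+.5)/k-.5),.056)
    d=p[:2]-ax;print('lock',p,np.hypot(*d).round(4),np.degrees(np.arctan2(d[1],d[0])).round(2))
E
python3 - <<'E'
from lock import *
lock(190,232,3.5)
T=vision.get_image('top');h=cv2.cvtColor(T,cv2.COLOR_RGB2HSV);print(h[160+66,222+54],h[160+66,222+80],h[160+40,222+45])
from scipy.optimize import minimize_scalar
p=np.array(ctrl.get_state()['position'][:2])*1000
print(p,minimize_scalar(lambda a:np.hypot(*(F(a)-p)),bounds=(-80,-50),method='bounded').x)
for a in(-70,-75,-80,-85,-88,-90,-91):print(a,F(a).round(1))
E
```

```text
lock [0.5205 0.0228 0.056 ] 0.0856 112.16
[ 27 126 240] [ 21 118 245] [ 26  92 246]
[ 618.01255914 -147.03313644] -67.05611156149705
-70 [ 612.3 -149.8]
-75 [ 603.  -154.9]
-80 [ 593.2 -159. ]
-85 [ 582.9 -162.3]
-88 [ 576.6 -163.7]
-90 [ 572.3 -164.5]
-91 [ 570.7 -164.8]
```

Emit:
servo_tool([
  [[0, 0, 0, 0, 6, -4, 0], [0, 0, 0, 0, 12, -8, 0], [0, 0, 0, 0, 18, -11, 0], [0, 0, 0, 0, 24, -13, 0], [0, 0, 0, 0, 30, -15, 0]],
])

```text
time: 9.35
position: [0.5886, -0.16, 0.0746]
tool_rot: [-1.21, 1.209, 1.209]
ft_force: [1.6, 2.9, -0.4]
grip_width: 0.007
```

Emit:
servo_tool([
  [[0, 0, 0, 0, 3, -1, 0], [0, 0, 0, 0, 6, -2, 0], [0, 0, 0, 0, 8, -3, 0], [0, 0, 0, 0, 10, -3, 0], [0, 0, 0, 0, 10, -3, 0]],
])

```text
time: 9.98
position: [0.5786, -0.1635, 0.0745]
tool_rot: [-1.209, 1.21, 1.209]
ft_force: [1.1, 1.5, 0.0]
grip_width: 0.005
```

Run:
```python
from lock import *
T=vision.get_image('top');print(ctrl.get_state()['position'])
a=cv2.resize(T[175:250,222:312,::-1],None,fx=8,fy=8,interpolation=cv2.INTER_CUBIC)
cv2.imwrite('pics/near.png',a)
```

```text
[ 0.57857636 -0.16347618  0.07452564]
```

View pics/near.png

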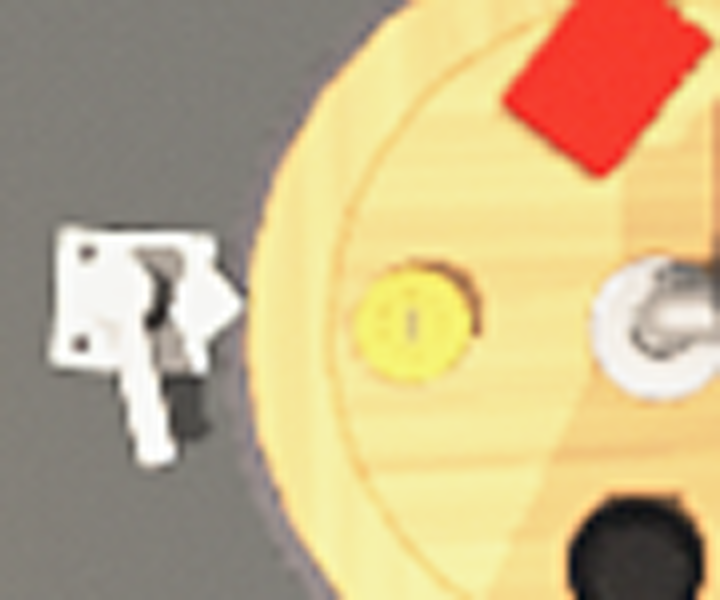

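The lock's top is at (413,323) and the pointer tip at (246,303). The lock is close to the line but slightly short of it. The post's foot is at (656,328).

Run:
```python
from lock import *
lock(413,323,8,222,175)
i=vision.camera_info('top')
def a(u,v,z):
    p=at(i,(222+(u+.5)/8-.5,175+(v+.5)/8-.5),z);d=p[:2]-ax;print(p,np.hypot(*d).round(4),np.degrees(np.arctan2(d[1],d[0])).round(2));return p
a(246,303,.004); print('hub');a(656,328,.016)
# corners: index direction from plate edges
A,B,C,D=[a(*q,.004)[:2] for q in((58,228),(215,235),(203,372),(50,368))]
m=(A+B+C+D)/4;print(m,np.degrees(np.arctan2(*(m-ax)[::-1])))
for e in(A-B,D-C,A-D,B-C):print('edge',np.degrees(np.arctan2(*e[::-1])).round(1),np.hypot(*e).round(4))
a(88,252,.004);a(80,345,.004)
```

```text
lock [0.551 0.031 0.056] 0.0875 91.18
[0.5608 0.0946 0.004 ] 0.1513 86.97
hub
[ 0.5531 -0.0546  0.016 ] 0.0019 81.03
[0.5873 0.1642 0.004 ] 0.2234 81.12
[0.5856 0.1065 0.004 ] 0.1663 78.62
[0.5354 0.1098 0.004 ] 0.1672 95.97
[0.536  0.1657 0.004 ] 0.2228 94.32
[0.561075 0.13655 ] 87.54554511374243
edge 88.3 0.0577
edge 89.4 0.0559
edge -1.7 0.0513
edge -3.8 0.0503
[0.5787 0.1529 0.004 ] 0.211 82.95
[0.5446 0.155  0.004 ] 0.2117 92.22
```

Emit:
servo_tool([
  [[0, 0, 0, 0, 2, 0, 0], [0, 0, 0, 0, 4, -1, 0], [0, 0, 0, 0, 5.5, -1, 0], [0, 0, 0, 0, 6.5, -1, 0], [0, 0, 0, 0, 6.5, -1, 0]],
])

```text
time: 10.65
position: [0.5722, -0.1642, 0.0746]
tool_rot: [-1.209, 1.209, 1.209]
ft_force: [1.3, -0.8, 0.4]
grip_width: 0.001
```

Emit:
servo_tool([
  [[0, 0, 0, 0, -10, 0, 0], [0, 0, 0, 0, -20, 0, 0], [0, 0, 0, -40, -20, 0, 0], [0, 0, 0, -80, -20, 0, 0], [0, 0, 0, -120, -20, 0, 0]],
])

```text
time: 11.28
position: [0.5928, -0.1639, 0.1956]
tool_rot: [-1.209, 1.21, 1.21]
ft_force: [1.4, 0.6, 0.6]
grip_width: 0.004
```

Emit:
servo_tool([
  [[0, 0, 0, 0, 0, -50, 0], [0, 0, 0, 0, 10, -100, 0], [0, 0, 0, 0, 20, -150, 0], [0, 0, 0, 0, 30, -180, 0], [0, 0, 0, 0, 30, -180, 0]],
])

```text
time: 11.9
position: [0.5606, -0.348, 0.1943]
tool_rot: [-1.206, 1.214, 1.205]
ft_force: [-0.1, 0.9, 0.1]
grip_width: 0.004
```

Run:
```python
from lock import *
T=vision.get_image('top');S=vision.get_image('scene')
a=cv2.resize(T[190:240,222:322,::-1],None,fx=8,fy=8,interpolation=cv2.INTER_CUBIC)
cv2.imwrite('pics/fin.png',a)
b=cv2.resize(S[178:298,195:325,::-1],None,fx=5,fy=5,interpolation=cv2.INTER_CUBIC)
cv2.imwrite('pics/fins.png',b)
```

```text
(no output)
```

View pics/fin.png

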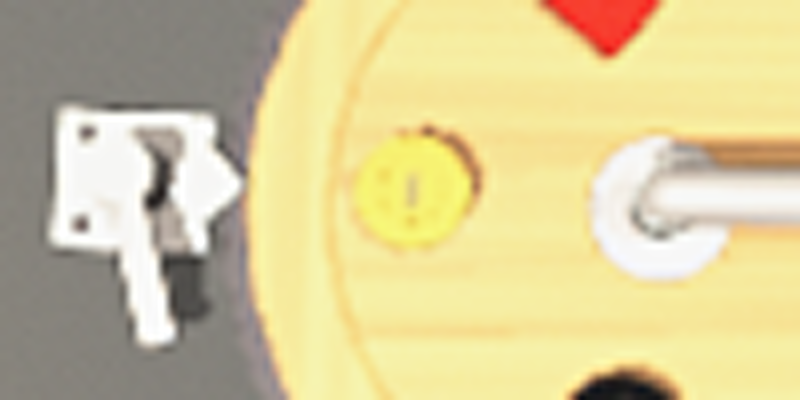

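View pics/fins.png

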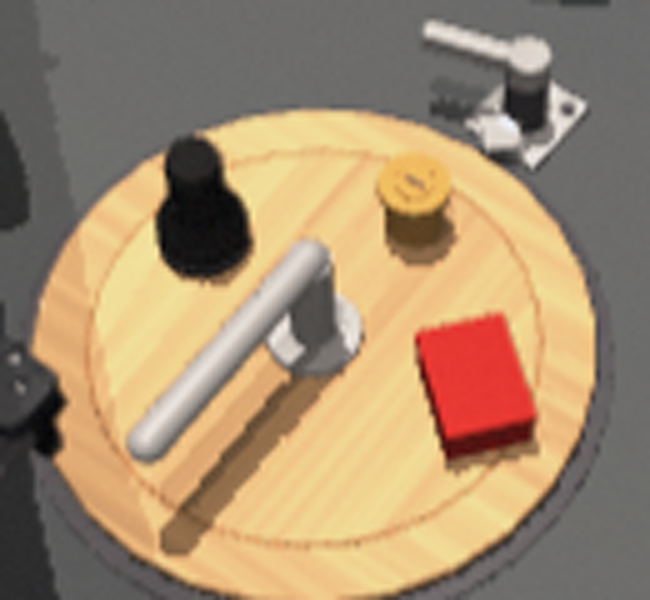

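The top crop shows the lock at (412,190) and the pointer tip at (245,184). The scene crop shows the lock's top at (414,184). Everything is upright, and the lever arm now points at about −91°.

Run:
```python
from lock import *
t=vision.camera_info('top');s=vision.camera_info('scene')
lock(412,190,8,222,190)
def ang(p):
    d=p[:2]-ax;return p,np.hypot(*d).round(4),np.degrees(np.arctan2(d[1],d[0])).round(2)
cv=lambda u,v,k,u0,v0:(u0+(u+.5)/k-.5,v0+(v+.5)/k-.5)
print(ang(at(s,cv(414,184,5,195,178),.056)))
print(ang(tri(t,cv(412,190,8,222,190),s,cv(414,184,5,195,178))[0]))
print('pointer',ang(at(t,cv(245,184,8,222,190),.004)))
# predicted pixels for index at 87.3: eye top, tip of pointer
for a in (86.5,87.3,88.1):
    u=np.array([np.cos(np.radians(a)),np.sin(np.radians(a))])
    P=[[*(ax+r*u),z] for r,z in((.19,.065),(.15,.014),(.15,.004))]
    print(a,((proj(s,P)-[195,178]+.5)*5-.5).round(0).tolist(),((proj(t,P)-[222,190]+.5)*8-.5).round(0).tolist())
```

```text
lock [0.5555 0.0314 0.056 ] 0.0879 88.24
(array([0.5559, 0.0305, 0.056 ]), np.float64(0.0871), np.float64(87.96))
(array([0.5555, 0.0314, 0.0546]), np.float64(0.0879), np.float64(88.24))
pointer (array([0.5604, 0.095 , 0.004 ]), np.float64(0.1517), np.float64(87.13))
86.5 [[534.0, 57.0], [487.0, 157.0], [486.0, 167.0]] [[118.0, 159.0], [248.0, 178.0], [250.0, 180.0]]
87.3 [[530.0, 54.0], [484.0, 154.0], [484.0, 164.0]] [[117.0, 166.0], [247.0, 184.0], [250.0, 186.0]]
88.1 [[526.0, 52.0], [481.0, 152.0], [480.0, 162.0]] [[116.0, 174.0], [247.0, 189.0], [249.0, 192.0]]
```

The lock is at about 88.1° and the index at about 87.3°, so it is some 0.8° (1.3 mm) short. I'll nudge the lever once more the same way.

Emit:
servo_tool([
  [[0, 0, 0, 0, -10, 45, 0], [0, 0, 0, 0, -20, 90, 0], [0, 0, 0, 0, -30, 135, 0], [0, 0, 0, 0, -30, 180, 0], [0, 0, 0, 20, -30, 180, 0]],
])

```text
time: 12.62
position: [0.5954, -0.1558, 0.1757]
tool_rot: [-1.217, 1.198, 1.217]
ft_force: [0.7, -0.2, -0.2]
grip_width: 0.007
```

Emit:
servo_tool([
  [[0, 0, 0, 30, 0, 0, 0], [0, 0, 0, 60, 0, 0, 0], [0, 0, 0, 85, 0, 0, 0], [0, 0, 0, 98, 0, 0, 0], [0, 0, 0, 100, 5, 0, 0]],
])

```text
time: 13.25
position: [0.5871, -0.1635, 0.0736]
tool_rot: [-1.209, 1.21, 1.211]
ft_force: [-0.5, 0.2, 0.4]
grip_width: 0.005
```

Emit:
servo_tool([
  [[0, 0, 0, 0, 7, 0, 0], [0, 0, 0, 0, 12, 0, 0], [0, 0, 0, 0, 15, 0, 0], [0, 0, 0, 0, 16.6, 0, 0], [0, 0, 0, 0, 16.6, 0, 0]],
])

```text
time: 13.88
position: [0.5716, -0.1641, 0.0752]
tool_rot: [-1.211, 1.208, 1.208]
ft_force: [1.5, -0.1, 1.3]
grip_width: 0.007
```

Emit:
servo_tool([
  [[0, 0, 0, 0, -10, 0, 0], [0, 0, 0, 0, -20, 0, 0], [0, 0, 0, -40, -20, 0, 0], [0, 0, 0, -80, -20, 0, 0], [0, 0, 0, -120, -20, 0, 0]],
])

```text
time: 14.5
position: [0.5912, -0.1638, 0.1954]
tool_rot: [-1.209, 1.21, 1.21]
ft_force: [-0.0, -0.6, 0.8]
grip_width: 0.004
```

Emit:
servo_tool([
  [[0, 0, 0, 0, 0, -50, 0], [0, 0, 0, 0, 10, -100, 0], [0, 0, 0, 0, 20, -150, 0], [0, 0, 0, 0, 30, -180, 0], [0, 0, 0, 0, 30, -180, 0]],
])

```text
time: 15.12
position: [0.559, -0.3479, 0.1942]
tool_rot: [-1.206, 1.214, 1.206]
ft_force: [1.1, -0.7, 0.4]
grip_width: 0.004
```

Run:
```python
from lock import *
print(ctrl.get_state()['position'])
T=vision.get_image('top')
a=cv2.resize(T[190:240,222:322,::-1],None,fx=8,fy=8,interpolation=cv2.INTER_CUBIC)
cv2.imwrite('pics/fin2.png',a)
```

```text
[ 0.55901057 -0.34793508  0.19417323]
```

View pics/fin2.png

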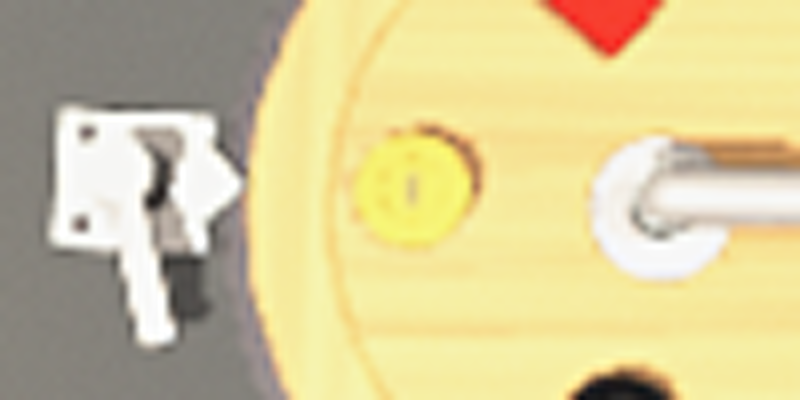

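Run:
```python
import cv2,numpy as np
a,b=[cv2.imread(f'pics/{n}.png',0).astype(np.float32) for n in('fin','fin2')]
w=lambda s:cv2.phaseCorrelate(a[s],b[s],cv2.createHanningWindow((s[1].stop-s[1].start,s[0].stop-s[0].start),cv2.CV_32F))
print('lock',w(np.s_[110:270,335:495]),'plate',w(np.s_[80:270,30:235]))
```

```text
lock ((-0.011241271448028556, -0.12056254493479912), 0.5897965180873871) plate ((-0.036014311662512455, 0.012076980371489299), 1.009060892701885)
```

Emit:
servo_tool([
  [[0, 0, 0, 0, -10, 45, 0], [0, 0, 0, 0, -20, 90, 0], [0, 0, 0, 0, -30, 135, 0], [0, 0, 0, 0, -30, 180, 0], [0, 0, 0, 20, -30, 180, 0]],
])

```text
time: 15.8
position: [0.5939, -0.1559, 0.1755]
tool_rot: [-1.217, 1.198, 1.217]
ft_force: [-0.4, -0.6, -0.8]
grip_width: 0.007
```

Emit:
servo_tool([
  [[0, 0, 0, 30, 0, 0, 0], [0, 0, 0, 60, 0, 0, 0], [0, 0, 0, 85, 0, 0, 0], [0, 0, 0, 98, 0, 0, 0], [0, 0, 0, 100, 5, 0, 0]],
])

```text
time: 16.42
position: [0.5855, -0.1635, 0.0736]
tool_rot: [-1.209, 1.21, 1.211]
ft_force: [-0.6, 0.5, 0.2]
grip_width: 0.001
```

Emit:
servo_tool([
  [[0, 0, 0, 0, 7, 0, 0], [0, 0, 0, 0, 12, 0, 0], [0, 0, 0, 0, 15, 0, 0], [0, 0, 0, 0, 16.4, 0, 0], [0, 0, 0, 0, 16.4, 0, 0]],
])

```text
time: 17.05
position: [0.5703, -0.1642, 0.0753]
tool_rot: [-1.211, 1.208, 1.208]
ft_force: [2.2, -0.1, 0.6]
grip_width: 0.007
```

```bash
cat > sh.py <<'E'
from h import *
a=cv2.imread('pics/fin.png',0).astype(np.float32)
b=cv2.cvtColor(cv2.resize(vision.get_image('top')[190:240,222:322,::-1],None,fx=8,fy=8,interpolation=cv2.INTER_CUBIC),cv2.COLOR_BGR2GRAY).astype(np.float32)
s=np.s_[110:270,335:495]
print('lock shift px',cv2.phaseCorrelate(a[s],b[s],cv2.createHanningWindow((160,160),cv2.CV_32F)),ctrl.get_state()['position'],ctrl.get_state()['ft_force'])
# template too
t=a[125:260,345:490];r=cv2.matchTemplate(b,t,cv2.TM_CCOEFF_NORMED);m=cv2.minMaxLoc(r);print(m[1],m[3],'from (345,125)')
E
python3 sh.py
```

```text
lock shift px ((0.24465548668267445, -0.06293268399008412), 0.38183425191789866) [ 0.57022475 -0.16413348  0.07518707] [ 2.61894263 -1.45983557  2.3724503 ]
0.9968922734260559 (345, 125) from (345,125)
```

Emit:
servo_tool([
  [[0, 0, 0, 0, 0.5, 0, 0], [0, 0, 0, 0, 1, 0, 0], [0, 0, 0, 0, 1, 0, 0]],
])

```text
time: 17.48
position: [0.5684, -0.164, 0.0745]
tool_rot: [-1.209, 1.209, 1.21]
ft_force: [2.1, -0.6, 1.2]
grip_width: 0.002
```

```bash
python3 sh.py
```

```text
lock shift px ((-0.03852742323924474, -7.457899752416026), 0.4095979864895344) [ 0.56837297 -0.16391352  0.07446799] [2.64045215 0.11225427 1.05255541]
0.9936859607696533 (345, 124) from (345,125)
```

```bash
cat > ecc.py <<'E'
from h import *
import sys
n=sys.argv[1];cv2.imwrite(f'pics/{n}_top.png',vision.get_image('top')[190:240,222:322,::-1])
a=cv2.resize(cv2.imread('pics/fin.png'),(100,50),interpolation=cv2.INTER_AREA)
b=cv2.imread(f'pics/{n}_top.png')
for nm,ch,s in(('lock',0,np.s_[13:34,41:62]),('tin',1,np.s_[0:12,64:90]),('plate',1,np.s_[9:47,2:32])):
    A,B=[cv2.GaussianBlur(np.ascontiguousarray(x[:,:,ch][s]).astype(np.float32),(0,0),.8) for x in(a,b)]
    try:
        c,W=cv2.findTransformECC(A,B,np.eye(2,3,dtype=np.float32),cv2.MOTION_TRANSLATION,(3,200,1e-6));print(nm,c,'native px',W[:,2])
    except cv2.error: print(nm,'fail')
E
python3 ecc.py c1
```

```text
lock 0.6173942126629176 native px [ 0.33563828 -1.117791  ]
tin 0.985922330213239 native px [ 1.0175921 -0.5371282]
plate 0.9997261661411658 native px [ 0.00979189 -0.0142026 ]
```

Emit:
servo_tool([
  [[0, 0, 0, 0, -10, 0, 0], [0, 0, 0, 0, -20, 0, 0], [0, 0, 0, -40, -20, 0, 0], [0, 0, 0, -80, -20, 0, 0], [0, 0, 0, -120, -20, 0, 0]],
])

```text
time: 18.2
position: [0.5885, -0.1637, 0.1953]
tool_rot: [-1.209, 1.21, 1.211]
ft_force: [1.2, 0.8, 0.2]
grip_width: 0.005
```

Emit:
servo_tool([
  [[0, 0, 0, 0, 0, -50, 0], [0, 0, 0, 0, 10, -100, 0], [0, 0, 0, 0, 20, -150, 0], [0, 0, 0, 0, 30, -180, 0], [0, 0, 0, 0, 30, -180, 0]],
])

```text
time: 18.82
position: [0.5564, -0.3478, 0.194]
tool_rot: [-1.205, 1.214, 1.206]
ft_force: [-0.5, 0.8, 0.2]
grip_width: 0.006
```

```bash
python3 ecc.py c2
python3 - <<'E'
from h import *
S=vision.get_image('scene');T=vision.get_image('top')
a=cv2.resize(T[195:230,225:325,::-1],None,fx=8,fy=8,interpolation=cv2.INTER_CUBIC)
b=cv2.resize(S[180:220,250:320,::-1],None,fx=8,fy=8,interpolation=cv2.INTER_CUBIC)[:318]
c=np.zeros((600,800,3),np.uint8);c[:280]=a;c[282:600,:560]=b;cv2.imwrite('pics/fin3.png',c)
E
```

```text
lock 0.7634709994832146 native px [ 0.23868366 -1.3741289 ]
tin 0.9951903434636665 native px [ 1.0212225  -0.39287338]
plate 0.999838455983661 native px [ 0.00340217 -0.01000002]
```

View pics/fin3.png

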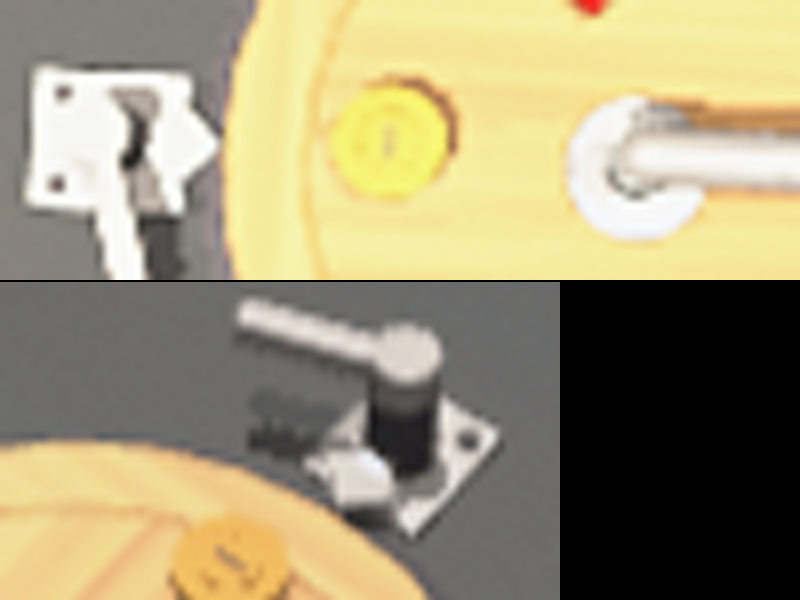

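```bash
cat > blob.py <<'E'
from lock import *
def blob(img,u0,v0,k=8):
    h=cv2.cvtColor(img,cv2.COLOR_BGR2LAB);b=h[:,:,2].astype(float);
    y,x=np.mgrid[:img.shape[0],:img.shape[1]]
    bg=np.median(b[(b>140)]);
    m=((b>bg+14)).astype(np.uint8)
    n,l,st,ce=cv2.connectedComponentsWithStats(m)
    for j in range(1,n):
        if st[j,4]>3000:
            c=cv2.findContours((l==j).astype(np.uint8),0,1)[0][0]
            print('blob',st[j].tolist(),ce[j].round(1),'circ',[round(q,1) for q in (*cv2.minEnclosingCircle(c)[0],cv2.minEnclosingCircle(c)[1])]);lock(*ce[j],k,u0,v0)
if __name__=='__main__':
    blob(cv2.imread('pics/fin.png'),222,190);blob(cv2.imread('pics/fin2.png'),222,190);blob(cv2.imread('pics/fin3.png')[:280],225,195)
    lock(390,140,8,225,195)
    # lever line: brightness-independent: predicted vs seen later
E
python3 blob.py
```

```text
blob [356, 135, 115, 113, 9463] [412.6 191.2] circ [412.7, 191.5, 58.1]
lock [0.5551 0.0312 0.056 ] 0.0877 88.5
blob [356, 133, 115, 115, 9530] [412.7 189.7] circ [412.8, 190.9, 58.1]
lock [0.5556 0.0312 0.056 ] 0.0877 88.17
blob [332, 85, 114, 114, 9511] [389.5 141.7] circ [389.3, 140.9, 57.9]
lock [0.5585 0.031  0.056 ] 0.0877 86.27
lock [0.5591 0.0308 0.056 ] 0.0875 85.87
```

The blob fit is consistent with the finger motion at 0.53° per mm. The lock is now at 86.3° and the index at about 87.4°, so it has gone about 1° past. I'll nudge it back gently from the lever's other side.

Emit:
servo_tool([
  [[0, 0, 0, 0, 10, 50, 0], [0, 0, 0, 0, 20, 100, 0], [0, 0, 0, 0, 30, 150, 0], [0, 0, 0, 0, 40.5, 180, 0], [0, 0, 0, 0, 40.5, 180, 0]],
])

```text
time: 19.6
position: [0.5185, -0.1587, 0.1947]
tool_rot: [-1.214, 1.203, 1.216]
ft_force: [-0.3, -0.5, 0.6]
grip_width: 0.008
```

Emit:
servo_tool([
  [[0, 0, 0, 30, 0, 0, 0], [0, 0, 0, 60, 0, 0, 0], [0, 0, 0, 90, 0, 0, 0], [0, 0, 0, 115, 0, 0, 0], [0, 0, 0, 120, 0, 0, 0]],
])

```text
time: 20.23
position: [0.5171, -0.1638, 0.073]
tool_rot: [-1.208, 1.211, 1.212]
ft_force: [0.8, -0.7, -0.5]
grip_width: 0.006
```

Emit:
servo_tool([
  [[0, 0, 0, 0, -5, 0, 0], [0, 0, 0, 0, -9, 0, 0], [0, 0, 0, 0, -11.5, 0, 0], [0, 0, 0, 0, -13, 0, 0], [0, 0, 0, 0, -13, 0, 0]],
])

```text
time: 20.85
position: [0.5314, -0.164, 0.0749]
tool_rot: [-1.21, 1.208, 1.209]
ft_force: [-0.5, -0.5, 0.5]
grip_width: 0.002
```

```bash
cat > now.py <<'E'
from blob import *
T=vision.get_image('top');s=ctrl.get_state();print(s['time'],s['position'],s['ft_force'])
blob(cv2.resize(T[190:240,222:312,::-1],None,fx=8,fy=8,interpolation=cv2.INTER_CUBIC),222,190)
E
python3 now.py
```

```text
20.9 [ 0.53139236 -0.1638946   0.07478495] [-0.47194201  0.00362242  0.52646848]
blob [356, 137, 114, 113, 9365] [412.3 193.6] circ [412.3, 193.7, 57.1]
lock [0.5543 0.0313 0.056 ] 0.0878 89.02
```

Emit:
servo_tool([
  [[0, 0, 0, 0, 8, 0, 0], [0, 0, 0, 0, 15, 0, 0], [0, 0, 0, -40, 15, 0, 0], [0, 0, 0, -80, 15, 0, 0], [0, 0, 0, -120, 15, 0, 0]],
])

```text
time: 21.52
position: [0.5154, -0.1638, 0.1958]
tool_rot: [-1.209, 1.209, 1.209]
ft_force: [0.5, 0.7, 0.5]
grip_width: 0.003
```

Emit:
servo_tool([
  [[0, 0, 0, 0, -10, -50, 0], [0, 0, 0, 0, -20, -100, 0], [0, 0, 0, 0, -30, -150, 0], [0, 0, 0, 0, -42, -180, 0], [0, 0, 0, 0, -42, -180, 0]],
])

```text
time: 22.15
position: [0.5569, -0.3469, 0.194]
tool_rot: [-1.207, 1.213, 1.207]
ft_force: [0.2, -0.1, -0.2]
grip_width: 0.003
```

```bash
python3 now.py
```

```text
22.2 [ 0.55725388 -0.34470762  0.19403205] [0.10553068 0.36835352 0.47314845]
blob [356, 137, 114, 113, 9535] [412.5 193.6] circ [412.2, 193.5, 57.9]
lock [0.5543 0.0312 0.056 ] 0.0877 89.02
```

Emit:
servo_tool([
  [[0, 0, 0, 0, -10, 45, 0], [0, 0, 0, 0, -20, 90, 0], [0, 0, 0, 0, -35, 135, 0], [0, 0, 0, 0, -35, 180, 0], [0, 0, 0, 0, -35, 180, 0]],
])

```text
time: 22.82
position: [0.5935, -0.1562, 0.1945]
tool_rot: [-1.214, 1.201, 1.219]
ft_force: [0.4, 0.2, -0.4]
grip_width: 0.001
```

Emit:
servo_tool([
  [[0, 0, 0, 40, 0, 0, 0], [0, 0, 0, 75, 0, 0, 0], [0, 0, 0, 105, 0, 0, 0], [0, 0, 0, 118, 0, 0, 0], [0, 0, 0, 120, 0, 0, 0]],
])

```text
time: 23.45
position: [0.5925, -0.1639, 0.0744]
tool_rot: [-1.209, 1.209, 1.21]
ft_force: [-0.6, 0.7, -0.1]
grip_width: 0.001
```

Emit:
servo_tool([
  [[0, 0, 0, 0, 9, 0, 0], [0, 0, 0, 0, 17, 0, 0], [0, 0, 0, 0, 20, 0, 0], [0, 0, 0, 0, 21.7, 0, 0], [0, 0, 0, 0, 21.7, 0, 0]],
])

```text
time: 24.08
position: [0.5719, -0.1642, 0.0752]
tool_rot: [-1.21, 1.208, 1.208]
ft_force: [1.1, -1.0, 0.5]
grip_width: 0.006
```

```bash
python3 now.py
```

```text
24.125 [ 0.57191569 -0.16411982  0.07508901] [ 1.99494689 -1.25144866  0.73343769]
blob [356, 135, 115, 112, 9286] [412.7 190.2] circ [412.9, 189.4, 57.8]
lock [0.5555 0.0312 0.056 ] 0.0877 88.24
```

Emit:
servo_tool([
  [[0, 0, 0, 0, 0.5, 0, 0], [0, 0, 0, 0, 0.8, 0, 0], [0, 0, 0, 0, 0.8, 0, 0]],
])

```text
time: 24.5
position: [0.5705, -0.1639, 0.0745]
tool_rot: [-1.209, 1.209, 1.21]
ft_force: [2.4, -0.2, 2.2]
grip_width: 0.008
```

```bash
python3 now.py
```

```text
24.55 [ 0.57049929 -0.1639126   0.07453966] [ 2.22707831 -0.91653486  1.33240222]
blob [356, 129, 114, 116, 9439] [412.5 186.7] circ [412.3, 186.5, 57.5]
lock [0.5567 0.0313 0.056 ] 0.0879 87.46
```

The lock is at 87.46° against an index of 87.4°. I'll retract and work out the path for the latch.

Emit:
servo_tool([
  [[0, 0, 0, 0, -10, 0, 0], [0, 0, 0, 0, -20, 0, 0], [0, 0, 0, -40, -20, 0, 0], [0, 0, 0, -80, -20, 0, 0], [0, 0, 0, -120, -20, 0, 0]],
])

```text
time: 25.18
position: [0.5905, -0.1637, 0.1953]
tool_rot: [-1.209, 1.21, 1.211]
ft_force: [1.4, 0.2, 0.3]
grip_width: 0.008
```

Emit:
servo_tool([
  [[0, 0, 0, 0, 15, 60, 0], [0, 0, 0, 0, 30, 120, 0], [0, 0, 0, 0, 45, 180, 0], [0, 0, 0, 0, 60, 240, 0], [0, 0, 0, 0, 75, 300, 0]],
])

```text
time: 25.8
position: [0.5147, 0.1382, 0.1945]
tool_rot: [-1.209, 1.209, 1.21]
ft_force: [0.4, 0.0, 0.1]
grip_width: 0.002
```

Emit:
servo_tool([
  [[0, 0, 0, 0, 5, 19, 0], [0, 0, 0, 0, 5, 19, 0], [0, 0, 0, 0, 5, 19, 0]],
])

```text
time: 26.18
position: [0.5109, 0.1533, 0.1944]
tool_rot: [-1.209, 1.211, 1.208]
ft_force: [-0.1, -0.4, 0.3]
grip_width: 0.002
```

```bash
python3 now.py
cat > lp.py <<'E'
import numpy as np
from bench import ctrl
pv=np.array([552.8,-56.5])+190*np.array([np.cos(np.radians(87.4)),np.sin(np.radians(87.4))])
def G(phi,r=45,g=0):
    t=np.radians(phi);s,c=np.sin(t),np.cos(t)
    return pv+r*np.array([c,s])-(6+9.5*abs(s)+15*abs(c)+g)*np.array([-s,c])
E
python3 - <<'E'
from lp import *
print(np.array(ctrl.get_state()['position'])*1000,pv,'start',G(192.6,45,10))
p=G(192.6,45,10)
for k in range(5):
    L=[192.6+(a) for a in np.linspace(0,80,26)[1+5*k:6+5*k]]
    print(round(L[-1]),[[round(-(G(a)-p)[0],1),round((G(a)-p)[1],1)] for a in L],G(L[-1]).round(1));p=G(L[-1]).round(1)
E
```

```text
26.225 [0.5110073  0.15296611 0.19444601] [ 0.48506518 -1.51252123  0.40551245]
blob [398, 130, 72, 116, 6066] [431.2 187. ] circ [413.2, 187.4, 57.9]
lock [0.5567 0.0248 0.056 ] 0.0814 87.25
[511.00730454 152.96610672 194.44600753] [561.41896774 133.30440826] start [510.36700541 155.41128512]
209 [[np.float64(-1.5), np.float64(-12.2)], [np.float64(-0.9), np.float64(-14.7)], [np.float64(-0.5), np.float64(-17.4)], [np.float64(-0.3), np.float64(-20.1)], [np.float64(-0.2), np.float64(-22.8)]] [510.6 132.6]
225 [[np.float64(-0.1), np.float64(-2.8)], [np.float64(-0.3), np.float64(-5.7)], [np.float64(-0.8), np.float64(-8.5)], [np.float64(-1.5), np.float64(-11.4)], [np.float64(-2.4), np.float64(-14.3)]] [513.  118.3]
241 [[np.float64(-1.1), np.float64(-2.8)], [np.float64(-2.4), np.float64(-5.6)], [np.float64(-3.9), np.float64(-8.3)], [np.float64(-5.6), np.float64(-11.0)], [np.float64(-7.5), np.float64(-13.6)]] [520.5 104.7]
257 [[np.float64(-2.1), np.float64(-2.4)], [np.float64(-4.4), np.float64(-4.8)], [np.float64(-6.8), np.float64(-7.0)], [np.float64(-9.5), np.float64(-9.0)], [np.float64(-12.3), np.float64(-10.8)]] [532.8  93.9]
273 [[np.float64(-2.9), np.float64(-1.7)], [np.float64(-6.0), np.float64(-3.2)], [np.float64(-9.2), np.float64(-4.4)], [np.float64(-12.5), np.float64(-5.4)], [np.float64(-14.5), np.float64(-6.3)]] [547.3  87.6]
```

Emit:
servo_tool([
  [[0, 0, 0, 40, 0, 2, 0], [0, 0, 0, 80, 0, 3, 0], [0, 0, 0, 115, 0, 3, 0], [0, 0, 0, 138, 0, 3, 0], [0, 0, 0, 144, 0, 3, 0]],
])

```text
time: 26.85
position: [0.5097, 0.1558, 0.0491]
tool_rot: [-1.207, 1.214, 1.209]
ft_force: [0.7, 0.6, 0.2]
grip_width: 0.002
```

Emit:
servo_tool([
  [[0, 0, 0, 0, 0, -6, 0], [0, 0, 0, 0, 0, -11, 0], [0, 0, 0, 0, 0, -15, 0], [0, 0, 0, 0, 0, -19, 0], [0, 0, 0, 0, 0, -23, 0]],
])

```text
time: 27.48
position: [0.5108, 0.1354, 0.051]
tool_rot: [-1.209, 1.207, 1.209]
ft_force: [-0.6, 1.4, -0.6]
grip_width: 0.006
```

Emit:
servo_tool([
  [[0, 0, 0, 0, 0, -4, 0], [0, 0, 0, 0, -0.5, -8, 0], [0, 0, 0, 0, -1, -11, 0], [0, 0, 0, 0, -1.5, -14, 0], [0, 0, 0, 0, -2.5, -17, 0]],
])

```text
time: 28.1
position: [0.5128, 0.1179, 0.0505]
tool_rot: [-1.209, 1.209, 1.21]
ft_force: [-0.6, 0.5, 0.8]
grip_width: 0.005
```

Emit:
servo_tool([
  [[0, 0, 0, 0, -1, -3, 0], [0, 0, 0, 0, -2.5, -5.5, 0], [0, 0, 0, 0, -4, -8.5, 0], [0, 0, 0, 0, -5.5, -11, 0], [0, 0, 0, 0, -7.5, -13.5, 0]],
])

```text
time: 28.72
position: [0.5204, 0.1043, 0.0505]
tool_rot: [-1.209, 1.209, 1.21]
ft_force: [0.2, 0.7, 0.5]
grip_width: 0.006
```

Emit:
servo_tool([
  [[0, 0, 0, 0, -2, -2.5, 0], [0, 0, 0, 0, -4.5, -5, 0], [0, 0, 0, 0, -7, -7, 0], [0, 0, 0, 0, -9.5, -9, 0], [0, 0, 0, 0, -12, -11, 0]],
])

```text
time: 29.35
position: [0.5325, 0.0934, 0.0505]
tool_rot: [-1.209, 1.209, 1.209]
ft_force: [-0.8, 0.4, -0.5]
grip_width: 0.006
```

Emit:
servo_tool([
  [[0, 0, 0, 0, -3, -1.5, 0], [0, 0, 0, 0, -6, -3, 0], [0, 0, 0, 0, -8, -4, 0], [0, 0, 0, 0, -10, -5, 0], [0, 0, 0, 0, -11, -5, 0]],
])

```text
time: 29.98
position: [0.5405, 0.0895, 0.0503]
tool_rot: [-1.206, 1.213, 1.215]
ft_force: [-9.7, 2.7, 6.8]
grip_width: 0.006
```

Emit:
servo_tool([
  [[0, 0, 0, 0, -1, 0, 0], [0, 0, 0, 0, -2, 0, 0], [0, 0, 0, 0, -2, 0, 0]],
])

```text
time: 30.35
position: [0.5407, 0.0895, 0.0501]
tool_rot: [-1.205, 1.215, 1.218]
ft_force: [-12.2, 1.9, 9.8]
grip_width: 0.008
```

Emit:
servo_tool([
  [[0, 0, 0, 0, 6, 0, 0], [0, 0, 0, 0, 14, 0, 0], [0, 0, 0, -40, 16, 0, 0], [0, 0, 0, -80, 16, 0, 0], [0, 0, 0, -120, 16, 0, 0]],
])

```text
time: 30.98
position: [0.5295, 0.088, 0.172]
tool_rot: [-1.21, 1.208, 1.208]
ft_force: [0.4, 0.3, -0.5]
grip_width: 0.003
```

Emit:
servo_tool([
  [[0, 0, 0, 0, 5, 50, 0], [0, 0, 0, 0, 10, 100, 0], [0, 0, 0, -10, 20, 150, 0], [0, 0, 0, -10, 30, 200, 0], [0, 0, 0, -10, 30, 240, 0]],
])

```text
time: 31.6
position: [0.4986, 0.3308, 0.181]
tool_rot: [-1.21, 1.206, 1.21]
ft_force: [0.6, -0.7, -0.4]
grip_width: 0.001
```

Emit:
servo_tool([
  [[0, 0, 0, 0, 0, 0, 0], [0, 0, 0, 0, 0, 0, 0]],
])

```text
time: 31.85
position: [0.4998, 0.3273, 0.1804]
tool_rot: [-1.21, 1.21, 1.208]
ft_force: [-0.1, -1.3, 1.0]
grip_width: 0.007
```

```bash
python3 now.py
python3 - <<'E'
from h import *
S=vision.get_image('scene');T=vision.get_image('top')
a=cv2.resize(T[160:272,222:362,::-1],None,fx=4,fy=4,interpolation=cv2.INTER_CUBIC)[:350,:440]
a=cv2.resize(T[160:272,222:362,::-1],None,fx=3.5,fy=3.5,interpolation=cv2.INTER_CUBIC)
b=cv2.resize(S[170:298,195:325,::-1],None,fx=2.35,fy=2.35,interpolation=cv2.INTER_CUBIC)
c=np.zeros((600,800,3),np.uint8);c[:392,:490]=a;c[:b.shape[0],494:494+b.shape[1]]=b[:,:306]
d=cv2.resize(T[::,::,::-1],(270,202),interpolation=cv2.INTER_AREA);c[396:598,:270]=d
e=cv2.resize(S[170:220,260:320,::-1],None,fx=4,fy=4,interpolation=cv2.INTER_CUBIC);c[398:598,300:540]=e
cv2.imwrite('pics/end.png',c)
E
```

```text
31.9 [0.50006696 0.32668441 0.18053231] [-0.35669156  0.01465248 -0.4528416 ]
blob [356, 129, 115, 115, 9468] [412.7 186.6] circ [413.1, 186.3, 57.5]
lock [0.5567 0.0312 0.056 ] 0.0878 87.45
```

View pics/end.png

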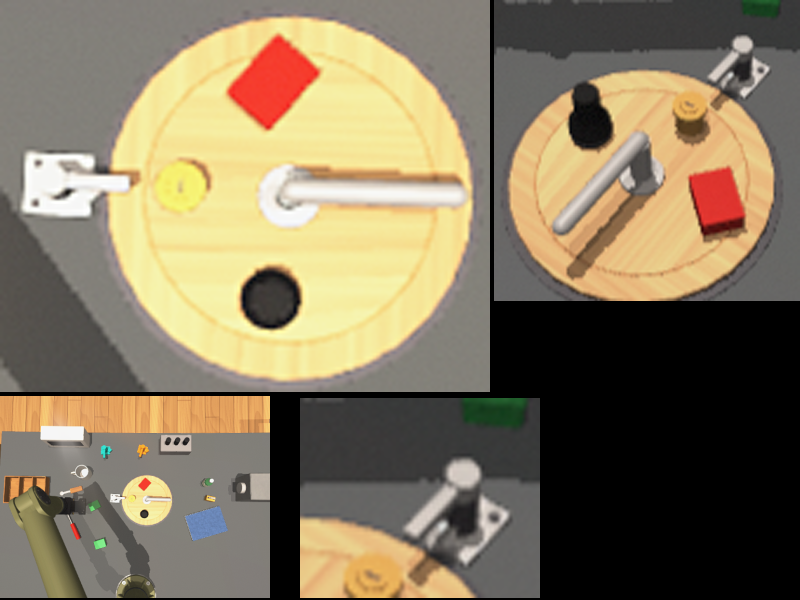

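The last picture shows the latch arm over the rim with its tip at (130,183), pointing at the lock at (182,186). Everything is upright and the arm is clear. At the stop, 2 mm more command moved the finger only 0.2 mm while the force rose.

```bash
python3 -c "
from bench import close_job
print(close_job())"
```

```text
the job is handed in; nothing more can be done
None
```

The job is done and handed in at about 32 s. I pushed the lever arm with the closed fingertips to turn the table about 167.5° clockwise, then pushed the catch's arm in to its stop.

- **Lock position:** the last top-camera fit puts the lock at 87.45°. The index line is at about 87.4°, with an uncertainty of about 0.4° (0.6 mm at the lock).
- **Corrections on the way:** one nudge carried the lock about 1° past the line, and the nudge back carried it about 1.6° to the other side. I corrected both by pushing only on the lever. Two of my image-shift estimates (phase correlation and template matching) disagreed, so I dropped them for a colour-blob fit that matched the finger's motion.
- **Catch at its stop:** near the end the force rose from about 1 N to 12 N, while the finger moved only 0.2 mm for 2 mm more command. The finger stopped 1 to 3 mm short of the position I had worked out; most of that is probably the finger being wider than I assumed. The final picture shows the arm pointing at the lock.
- **Everything else:** the lock, torch and tin are upright on the disc. The other things on the shelf look unmoved by eye in the last overview; I did not measure them.

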